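# Check in the bead vials at the scanner

### The arm

A 6-joint arm with a two-finger parallel gripper is mounted at the origin on the work surface. World frame = base frame: x ahead of the robot, y to its left, z up, the work surface at z = 0. Lengths are in m, angles in degrees, forces in N, time in s.
With the tool pointing down it reaches from about 0.375 to 0.75 m from the base axis. Payload 9 kg.
Tool frame: the origin (TCP) lies where the fingers leave the gripper's body, on its centre line; the fingertips stand 73 mm ahead of it and the grasp point (between the pads) lies 54 mm ahead of it (robot.tip_reach is the distance from the TCP to the fingertips, in m); z points along the fingers, y is the direction in which the jaws open and shut (so a half turn about z gives the same grasp; the last joint's range is limited). The gripper opens to 85 mm and grips with 20 to 120 N. Pads are 22 mm wide; open, the fingers measure 114 mm over their backs; the gripper's body (76 mm by 85 mm) begins 54 mm behind the grasp point. The pads swing forward as they close: fully open they stand 13 mm farther back than shut.
Start: joints at [-80.713, 5.964, 5.575, 89.605, 0, 77.527], TCP at [0.222, -0.557, 0.304] pointing down, gripper open.
Joint ranges: [-171.21, 171.21], [-48.23, 106.86], [-62.78, 66.21], [-105.2, 120.99], [-86.42, 89.51], [-180, 180]. Speed limits (degrees/s): [127.2, 127.2, 147.25, 180, 180, 180].

### API

Orientations are given as [roll, pitch, yaw] about the fixed x, y, z axes, in that order (R = Rz(yaw) Ry(pitch) Rx(roll)).
In Python, from plant import robot gives the robot as it stands. Calls block until the motion is done:
- robot.move_pose(position, orientation): joint-space move of the TCP to a pose.
- robot.line_to(position, vel=0.15, rotation=None, guard=None): straight line of the TCP; rotation=None keeps the orientation; vel is the mean speed in m/s. With guard (N) it stops when the force on the tool has changed by that much, and returns True; else False.
- robot.goto_joints(angles): joint-space move.
- robot.set_gripper(opening): finger opening in m; the grip force is fixed at half the most; returns when the fingers have stopped.
- robot.pause(seconds).
- robot.ik(position, orientation): joint angles nearest the present ones, or None.
- robot.observe(): the state.
- robot.grab_frame(name): name is "scene" or "top"; returns the picture (420x560x3 uint8, blue, green, red); there is no depth.
- robot.get_calibration(name): a dict with "vertical_fov" (degrees; the focal length in pixels is half the picture's height over the tangent of half this angle, whatever the lens; pixels are square), "cx", "cy" (the principal point, pixels), "rvec" (rotation vector, rad) and "tvec" (3), from world to camera coordinates, as OpenCV has them. Camera axes: x right, y down, z forward; pixel columns grow to the right and rows downward; lengths in m; the calibration is good to about 2 mm. A picture is of the moment at which its call begins. get_calibration takes no time and is no camera call.
A pose or a line that the arm cannot do raises robot.IKError and nothing moves.
- robot.job_done(): hands the job in, once; it reports no verdict.
The state is a dict: "time": time; "q": joint angles; "qvel": joint speeds; "joint_torque": joint torques, N m; "tool_pos": TCP position; "tcp_rot": TCP orientation; "ft_force": force on the tool from outside, world axes, zero at the start; "torque": the same for the moment, N m; "gripper_width": finger opening in m.
Only numpy, scipy, OpenCV 4.12 (cv2) and the standard library are available. Lean on these libraries where they do the work, as an engineer would, in place of code of your own. Each camera call takes 0.05 s, during which the arm holds its last target.

### The job

Check in all the bead vials on the table: stand each one upright, picking up those that have toppled, on the middle of the pad of its own colour, turned so that its barred label faces straight at the scanner's window. Once all of them stand like that, press the scan button down and let it go, and leave the vials standing there. Don't shift the saucer or the crimping tool.

Things in the scene. Friction and masses are not known exactly. Their poses are not given: they have to be found in the camera images.
- vial_red: red bead vial (lying at the start; may be absent): round clear body 36 mm across, 54 tall, red beads, grey weighted foot; red six-sided cap on it, 36 mm across flats, 42 over corners, 12 tall; 66 mm tall in all, 90 g. Origin: centre of the underside; z: up the axis to the cap; x: from the axis out through the mark. Lying, its axis is 18 mm above the table, the cap's flats stop rolling
- vial_red_mark (a point): the mark of the red vial: middle of a white label with black bars (16 x 38 mm) on the body's side, 18 mm from the axis, 28 mm above the underside; a white line on top of the cap runs from the cap's centre towards the mark's side
- vial_yellow: yellow bead vial (lying at the start; may be absent): round clear body 36 mm across, 54 tall, yellow beads, grey weighted foot; yellow six-sided cap on it, 36 mm across flats, 42 over corners, 12 tall; 66 mm tall in all, 90 g. Origin: centre of the underside; z: up the axis to the cap; x: from the axis out through the mark. Lying, its axis is 18 mm above the table, the cap's flats stop rolling
- vial_yellow_mark (a point): the mark of the yellow vial: middle of a white label with black bars (16 x 38 mm) on the body's side, 18 mm from the axis, 28 mm above the underside; a white line on top of the cap runs from the cap's centre towards the mark's side
- vial_purple: purple bead vial (lying at the start; may be absent): round clear body 36 mm across, 54 tall, purple beads, grey weighted foot; purple six-sided cap on it, 36 mm across flats, 42 over corners, 12 tall; 66 mm tall in all, 90 g. Origin: centre of the underside; z: up the axis to the cap; x: from the axis out through the mark. Lying, its axis is 18 mm above the table, the cap's flats stop rolling
- vial_purple_mark (a point): the mark of the purple vial: middle of a white label with black bars (16 x 38 mm) on the body's side, 18 mm from the axis, 28 mm above the underside; a white line on top of the cap runs from the cap's centre towards the mark's side
- vial_blue: blue bead vial (standing at the start; may be absent): round clear body 36 mm across, 54 tall, blue beads, grey weighted foot; blue six-sided cap on it, 36 mm across flats, 42 over corners, 12 tall; 66 mm tall in all, 90 g. Origin: centre of the underside; z: up the axis to the cap; x: from the axis out through the mark. Lying, its axis is 18 mm above the table, the cap's flats stop rolling
- vial_blue_mark (a point): the mark of the blue vial: middle of a white label with black bars (16 x 38 mm) on the body's side, 18 mm from the axis, 28 mm above the underside; a white line on top of the cap runs from the cap's centre towards the mark's side
- vial_green: green bead vial (standing at the start; may be absent): round clear body 36 mm across, 54 tall, green beads, grey weighted foot; green six-sided cap on it, 36 mm across flats, 42 over corners, 12 tall; 66 mm tall in all, 90 g. Origin: centre of the underside; z: up the axis to the cap; x: from the axis out through the mark. Lying, its axis is 18 mm above the table, the cap's flats stop rolling
- vial_green_mark (a point): the mark of the green vial: middle of a white label with black bars (16 x 38 mm) on the body's side, 18 mm from the axis, 28 mm above the underside; a white line on top of the cap runs from the cap's centre towards the mark's side
- pad_red: red pad: flat printed red ring on the table, 54 mm across with a white middle, no height, in the row before the scanner (80 mm apart, in any order). Origin: its centre on the table; x: straight at the scanner's window, the way the short black tick at its edge points; the window is 70 mm away
- pad_yellow: yellow pad: flat printed yellow ring on the table, 54 mm across with a white middle, no height, in the row before the scanner (80 mm apart, in any order). Origin: its centre on the table; x: straight at the scanner's window, the way the short black tick at its edge points; the window is 70 mm away
- pad_purple: purple pad: flat printed purple ring on the table, 54 mm across with a white middle, no height, in the row before the scanner (80 mm apart, in any order). Origin: its centre on the table; x: straight at the scanner's window, the way the short black tick at its edge points; the window is 70 mm away
- pad_blue: blue pad: flat printed blue ring on the table, 54 mm across with a white middle, no height, in the row before the scanner (80 mm apart, in any order). Origin: its centre on the table; x: straight at the scanner's window, the way the short black tick at its edge points; the window is 70 mm away
- pad_green: green pad: flat printed green ring on the table, 54 mm across with a white middle, no height, in the row before the scanner (80 mm apart, in any order). Origin: its centre on the table; x: straight at the scanner's window, the way the short black tick at its edge points; the window is 70 mm away
- scanner: scanner: fixed grey block 60 mm deep (x), 420 mm long (y), 60 mm high, with a long black window on the face that looks along its -x, towards the pads and the robot. Origin: centre of its underside
- scan_button (a joint): scan button: orange push button 30 mm across in a black housing, on the table at one end of the row of pads; 0 = up, 0.006 m = fully down, takes about 5 N, springs back
- scan_button_top (a point): centre of the scan button's top face; it is pressed straight down
- saucer: bystander: blue ceramic saucer, 100 mm across, 18 mm high; origin: centre of the underside
- crimper: bystander: black plastic crimping tool lying flat, about 170 mm long, 16 mm high; origin: near its middle, on the table; x towards the jaws
Mind the look-alikes: they are no part of the job. Of the things that look like the vial_red, the smaller one is meant.

How it is judged:
By the outcome, as a careful person would: the job done as asked, in the order asked, and still so for the second after the job is handed in, with the robot touching nothing.
Of vial_red, vial_yellow, vial_purple, vial_blue, vial_green only 4 to 5 are there at a start; the rules pass over those that are not, and their reading is None.
At some moment in a run one of vial_red, vial_yellow, vial_purple, vial_blue, vial_green may be knocked a few centimetres aside while the robot is not near it.
Once in a run the grip may slacken for a moment while it holds something.
It also fails if it takes over 210 s, if anything falls off the work surface, if the arm or the gripper's body presses on something with over 40 N, if the wrist force passes 120 N, or if a joint passes its speed limit or range.

## Working session

There is one attempt and no reset: what is moved stays moved. The work goes in short steps, each a Python script; the robot and the scene stay as the last script left them, time stands still between calls to the robot, and variables do not carry over. Pictures are saved under pics/ and viewed, and the job is handed in when it is done.

```bash
ls; mkdir -p pics
python3 - <<'E'
from plant import robot
import cv2
for n in("scene","top"):
    cv2.imwrite(f"pics/a_{n}.png",robot.grab_frame(n)); print(robot.get_calibration(n))
print(robot.observe())
E
```

```text
pics
{'vertical_fov': 52.50945572679179, 'cx': 272.939538226202, 'cy': 210.73805049514544, 'rvec': array([ 1.11922344,  2.27512607, -1.09285813]), 'tvec': array([ 0.42041723, -0.22405584,  1.55495655])}
{'vertical_fov': 53.08536656750064, 'cx': 285.6953873096943, 'cy': 209.7693858804636, 'rvec': array([ 2.14600008, -2.1811618 ,  0.0912642 ]), 'tvec': array([-0.05746503,  0.56051838,  1.05108449])}
{'time': 0.1, 'q': array([-8.07108763e+01,  5.99478877e+00,  5.53153575e+00,  8.96042420e+01,
       -1.45371925e-04,  7.75261724e+01]), 'qvel': array([ 0.06005741, -0.13861334,  0.20221558,  0.08987197, -0.00737534,
       -0.00148504]), 'joint_torque': array([ 5.44834358e-03, -5.58205533e+01,  5.04720354e+01,  1.33298148e-02,
       -3.44270438e-04,  2.23661324e-06]), 'tool_pos': array([ 0.22242863, -0.557021  ,  0.3032044 ]), 'tcp_rot': array([-1.79934067e+02, -1.44365444e-02,  2.17629431e+01]), 'ft_force': array([0.38242559, 0.24775144, 0.41943163]), 'torque': array([ 0.01214806, -0.0274209 , -0.00652105]), 'gripper_width': 0.08538114520824425}
```

View pics/a_scene.png

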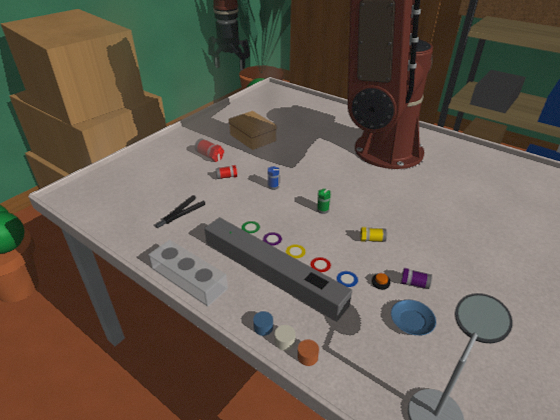

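View pics/a_top.png

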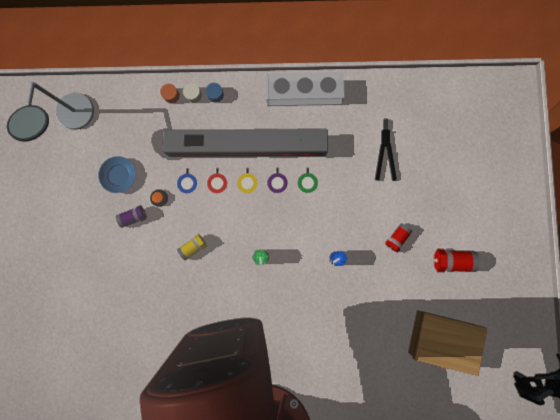

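Everything is in view: five vials, plus a larger red look-alike at top-view (455,260) that must be left alone. Next I'll zoom in for detail.

```bash
cat > h.py <<'E'
import numpy as np,cv2
from plant import robot
def cam(n):
    c=robot.get_calibration(n); f=210/np.tan(np.radians(c['vertical_fov']/2))
    R=cv2.Rodrigues(np.array(c['rvec'],float))[0]; t=np.array(c['tvec'])
    return f,c['cx'],c['cy'],R,t
def ray(n,u,v):
    f,cx,cy,R,t=cam(n); d=R.T@np.array([(u-cx)/f,(v-cy)/f,1]); return -R.T@t,d
def onplane(n,u,v,z):
    o,d=ray(n,u,v); return o+d*(z-o[2])/d[2]
def proj(n,P):
    f,cx,cy,R,t=cam(n); p=R@np.array(P,float)+t; return np.array([f*p[0]/p[2]+cx,f*p[1]/p[2]+cy])
def crop(img,u,v,r,s):
    u,v=int(u),int(v); M=np.array([[s,0,-(u-r)*s],[0,s,-(v-r)*s]],float)
    return cv2.warpAffine(img,M,(2*r*s,2*r*s),flags=cv2.INTER_CUBIC)
E
python3 - <<'E'
from h import *
T=cv2.imread('pics/a_top.png');S=cv2.imread('pics/a_scene.png')
o=[crop(T,u,v,18,7) for u,v in((399,238),(192,247),(131,216))]
p=[crop(S,u,v,18,7) for u,v in((228,172),(373,235),(417,278))]
cv2.imwrite('pics/b1.png',np.vstack([np.hstack(o),np.hstack(p)]))
o=[crop(T,u,v,18,7) for u,v in((261,257),(339,258),(159,198))]
p=[crop(S,u,v,18,7) for u,v in((324,201),(274,177),(382,281))]
cv2.imwrite('pics/b2.png',np.vstack([np.hstack(o),np.hstack(p)]))
# pads
for u,v in((187,183),(217,183),(247,183),(277.5,183),(308,183)): print(onplane('top',u,v,0).round(4))
for u,v in((347.5,279),(320.5,265),(295.5,251.5),(272.5,239),(250.5,227)): print(onplane('scene',u,v,0).round(4))
E
```

```text
[ 0.6381  0.1949 -0.    ]
[0.6367 0.115  0.    ]
[0.6353 0.0353 0.    ]
[ 0.6338 -0.0456  0.    ]
[ 0.6324 -0.1263  0.    ]
[0.641  0.1998 0.    ]
[0.6414 0.1201 0.    ]
[0.6401 0.0399 0.    ]
[ 0.6385 -0.0394 -0.    ]
[ 0.6368 -0.1205 -0.    ]
```

View pics/b1.png

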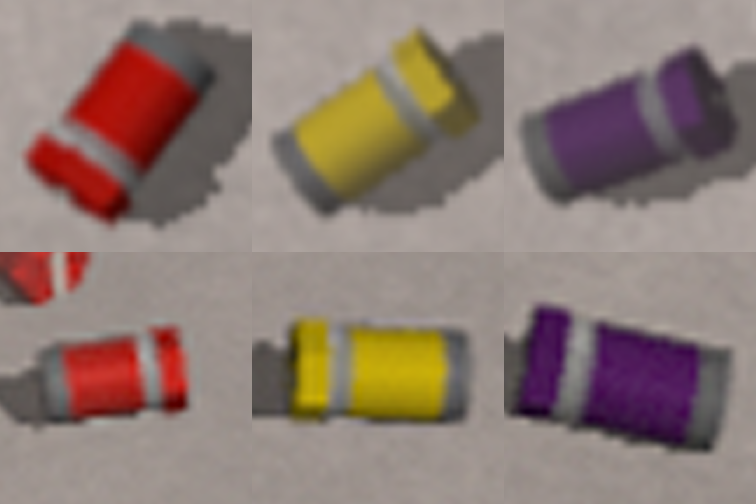

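View pics/b2.png

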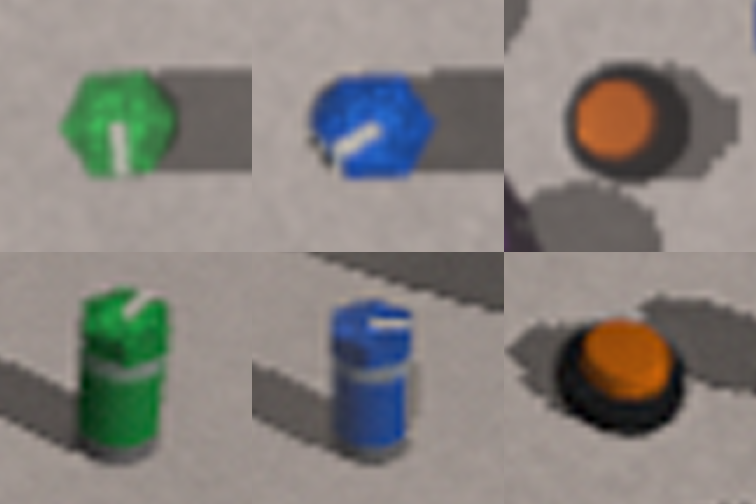

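Top view: green (261,257) and blue (339,258) are standing. The red vial (399,238), yellow (192,247) and purple (131,216) are lying with their labels hidden, so each is probably facing down. The cap lines show that the mark faces a flat of the hexagon. Next I'll measure properly and check for bias between the cameras.

```bash
cat >> h.py <<'E'
HUE=dict(red=[(0,8),(172,180)],yellow=[(20,35)],purple=[(128,160)],blue=[(105,125)],green=[(50,80)],orange=[(8,17)])
def blobs(img,col,amin=15,smin=100,vmin=40):
    h=cv2.cvtColor(img,cv2.COLOR_BGR2HSV); m=np.zeros(img.shape[:2],np.uint8)
    for a,b in HUE[col]: m|=cv2.inRange(h,(a,smin,vmin),(b,255,255))
    n,l,st,c=cv2.connectedComponentsWithStats(m)
    return [(st[i,4],c[i],st[i,:4],(l==i)) for i in range(1,n) if st[i,4]>=amin]
E
python3 - <<'E'
from h import *
for n in("top","scene"):
    I=cv2.imread(f'pics/a_{n}.png'); print(n)
    for c in HUE:
        for a,cc,b,m in blobs(I,c):
            mu=cv2.moments(m.astype(np.uint8),True); ang=np.degrees(.5*np.arctan2(2*mu['mu11'],mu['mu20']-mu['mu02']))
            if a>700: continue
            cn=cv2.minEnclosingCircle(np.argwhere(m)[:,::-1].astype(np.float32))
            print(c,a,cc.round(1),b,onplane(n,*cc,0).round(4)[:2],'circ',np.round(cn[0],1),round(cn[1],1), 'ang',ang.round(1))
E
```

```text
top
red 51 [299.5 154.2] [281 154  39   2] [ 0.7102 -0.1051] circ [300. 154.] 19.0 ang -0.2
red 193 [216.7 182.8] [207 173  20  20] [0.6371 0.1159] circ [216.6 182.8] 9.9 ang 7.6
red 204 [400.3 234.9] [391 226  19  19] [ 0.4915 -0.3636] circ [400. 235.] 9.2 ang -4.2
red 95 [392.2 245.5] [385 240  15  12] [ 0.4642 -0.3416] circ [392. 246.] 8.1 ang 35.3
red 275 [440.7 260.1] [434 249  14  23] [ 0.4246 -0.4647] circ [440.5 260. ] 11.5 ang 88.6
red 429 [462.2 260.7] [450 251  24  21] [ 0.4222 -0.5198] circ [460.6 260.5] 14.2 ang 24.5
red 27 [200.  334.3] [188 333  25   3] [0.2453 0.1583] circ [200.  333.5] 12.0 ang -4.3
red 525 [287.7 404.3] [272 387  37  33] [ 0.0707 -0.0637] circ [290. 403.] 24.1 ang 42.3
yellow 203 [246.8 182.6] [237 173  20  20] [0.6363 0.0358] circ [246.9 182.6] 10.1 ang -44.4
yellow 79 [199.6 240.9] [195 234  11  15] [0.484  0.1606] circ [200. 241.] 7.6 ang 57.0
yellow 187 [188.8 248.6] [181 240  18  18] [0.4645 0.1888] circ [189.4 248.4] 8.7 ang -28.8
purple 121 [277.1 182.2] [268 173  19  19] [ 0.636  -0.0445] circ [277.1 182.3] 9.3 ang -2.4
purple 27 [138.2 211.
[... 6664 characters left out ...]
7] [-1.2571 -1.973 ] circ [224.   3.] 3.6 ang 54.4
orange 18 [130.8  42.3] [128  38   6  10] [-0.2108 -1.7603] circ [130.5  42.5] 5.1 ang 62.7
orange 17 [133.6  53.2] [131  49   5  10] [-0.0996 -1.5916] circ [133.   53.5] 4.9 ang 72.6
orange 398 [250.1  76. ] [225  66  45  31] [-0.2362 -0.8568] circ [246.   81.5] 25.5 ang -32.9
orange 697 [246.3 127.9] [229 111  46  39] [ 0.1882 -0.5195] circ [251. 126.] 23.1 ang -82.2
orange 126 [449.6 121.8] [443 114  14  16] [-0.3502  0.1013] circ [449.8 121.6] 8.1 ang -77.3
orange 132 [381.5 278.5] [375 273  14  12] [0.5877 0.2664] circ [381.4 278.2] 6.8 ang 20.4
orange 465 [307.7 352.2] [298 340  21  26] [0.8732 0.237 ] circ [307.6 352.3] 13.1 ang -89.9
```

Both cameras agree on the pads to 2–3 mm, with 80 mm spacing and a row yaw of about -0.8°. Next I'll check IK for the standing-vial and tilted plans.

```bash
cat >> h.py <<'E'
from scipy.spatial.transform import Rotation as Ro
YAW=-0.8
PADS=dict(blue=(.6393,.1969),red=(.6379,.1172),yellow=(.6369,.037),purple=(.6360,-.043),green=(.6352,-.1226))
def rpy(R): return Ro.from_matrix(R).as_euler('xyz',degrees=True)
def down(psi): return [180,0,psi]
def tilt(head,a,flip=False):
    """tool z: horizontal heading `head` deg, `a` deg away from straight down; jaws horizontal"""
    h=np.radians(head);a=np.radians(a)
    z=np.array([np.cos(h)*np.sin(a),np.sin(h)*np.sin(a),-np.cos(a)])
    y=np.array([-np.sin(h),np.cos(h),0])*(-1 if flip else 1)
    return rpy(np.c_[np.cross(y,z),y,z]),z
def tcp_tilt(g,head,a,back,flip=False):
    r,z=tilt(head,a,flip); return np.array(g)-z*(0.054+back),r
E
python3 - <<'E'
from h import *
# lying vials: axis pts from body/cap centroids at z~.02 (top view)
T=cv2.imread('pics/a_top.png')
D=dict(red=((400.3,234.9),(392.2,245.5)),yellow=((188.8,248.6),(199.6,240.9)),purple=((126.3,215.7),(138.2,211.6)))
for c,(b,k) in D.items():
    B=onplane('top',*b,.028);K=onplane('top',*k,.028);d=K-B;u=np.degrees(np.arctan2(d[1],d[0]))
    print(c,B.round(4),K.round(4),np.linalg.norm(d).round(4),'u',u.round(1))
    for a in(30,45,60):
      for fl in(0,1):
        P,r=tcp_tilt([B[0],B[1],.018],u+180,a,.008,fl); q=robot.ik(list(P),list(r))
        P2,_=tcp_tilt([B[0],B[1],.118],u+180,a,.008,fl); q2=robot.ik(list(P2),list(r))
        print('pick',a,fl,None if q is None else np.round(q),q2 is not None)
    x,y=PADS[c]
    for a in(30,45,60):
     for hd in(-60,-30,0,30,60):
      for fl in(0,1):
        P,r=tcp_tilt([x,y,.028],YAW+hd,a,.008,fl); q=robot.ik(list(P),list(r))
        if q is not None: print('place',a,hd,fl,np.round(q))
for c,p0 in(('green',(259.9,256.8)),('blue',(339.2,257.8))):
    print(c,onplane('top',*p0,.066))
E
```

```text
red [ 0.4904 -0.3564  0.028 ] [ 0.4639 -0.3348  0.028 ] 0.0341 u 140.8
pick 30 0 [-51. -24. -51.  33.   6. -11.] True
pick 30 1 [-51. -24. -51.  33.   6. 169.] True
pick 45 0 None False
pick 45 1 None False
pick 60 0 None False
pick 60 1 None False
place 30 -60 0 [ 11.  12. -15.  53. -28.  70.]
place 30 -60 1 [  11.   12.  -15.   53.  -28. -110.]
place 30 -30 0 [  7.  -5. -34.  37. -18.  34.]
place 30 -30 1 [   7.   -5.  -34.   37.  -18. -146.]
place 30 0 0 [ -1. -15. -43.  32.   0.  -0.]
place 30 0 1 [ -1. -15. -43.  32.   0. 180.]
place 30 30 0 [-10. -12. -40.  38.  18. -35.]
place 30 30 1 [-10. -12. -40.  38.  18. 145.]
place 30 60 0 [-14.   3. -25.  53.  29. -71.]
place 30 60 1 [-14.   3. -25.  53.  29. 109.]
place 45 -60 0 [ 17.  14. -18.  46. -44.  73.]
place 45 -60 1 [  17.   14.  -18.   46.  -44. -107.]
place 45 -30 0 [ 11. -11. -46.  18. -28.  32.]
place 45 -30 1 [  11.  -11.  -46.   18.  -28. -148.]
place 45 0 0 [ -1. -28. -61.  12.   0.  -0.]
place 45 0 1 [ -1. -28. -61.  12.   0. 180.]
place 45 30 0 [-14. -23. -55.  21.  29. -34.]
place 45 30 1 [-14. -23. -55.  21.  29. 1
[... 2791 characters left out ...]
1 [   1.   -0.  -35.   30.  -38. -127.]
place 45 -30 0 [ -8. -23. -57.  13. -16.  16.]
place 45 -30 1 [  -8.  -23.  -57.   13.  -16. -164.]
place 45 30 0 [-33. -15. -48.  32.  39. -54.]
place 45 30 1 [-33. -15. -48.  32.  39. 126.]
place 45 60 0 [-36.  14. -18.  63.  45. -97.]
place 45 60 1 [-36.  14. -18.  63.  45.  83.]
place 60 -60 0 [  5.   3. -41.  12. -52.  49.]
place 60 -60 1 [   5.    3.  -41.   12.  -52. -131.]
place 60 30 0 [-39. -16. -57.  15.  53. -51.]
place 60 30 1 [-39. -16. -57.  15.  53. 129.]
place 60 60 0 [ -40.   23.  -15.   68.   59. -109.]
place 60 60 1 [-40.  23. -15.  68.  59.  71.]
green [ 0.44106984 -0.00217747  0.066     ]
blue [ 0.43568291 -0.1958302   0.066     ]
```

```bash
cat >> h.py <<'E'
OPEN=.060
def pick_top(xy,psi,z=.106,op=OPEN):
    robot.set_gripper(op)
    robot.move_pose([xy[0],xy[1],.22],down(psi))
    robot.line_to([xy[0],xy[1],z],vel=.12)
    robot.set_gripper(.0); w=robot.observe()['gripper_width']
    return w
def place_top(xy,psi,z=.1065,op=OPEN):
    p=robot.observe()['tool_pos']
    robot.line_to([p[0],p[1],.22],vel=.15)
    robot.move_pose([xy[0],xy[1],.22],down(psi))
    print('held',robot.observe()['gripper_width'])
    robot.line_to([xy[0],xy[1],z+.01],vel=.12)
    hit=robot.line_to([xy[0],xy[1],z],vel=.03,guard=8)
    robot.set_gripper(op)
    robot.line_to([xy[0],xy[1],.22],vel=.15)
    return hit
def shot(name):
    for n in("top","scene"): cv2.imwrite(f'pics/{name}_{n}.png',robot.grab_frame(n))
def zoom(name,us,r=18,s=7,out=None):
    rows=[]
    for n in("top","scene"):
        I=cv2.imread(f'pics/{name}_{n}.png'); rows.append(np.hstack([crop(I,*proj(n,P),r,s) for P in us]))
    cv2.imwrite(f'pics/{out or name}_z.png',np.vstack(rows))
E
python3 - <<'E'
from h import *
a=onplane('top',259.9,256.8,.066);b=onplane('top',260.3,263.5,.066);print(np.degrees(np.arctan2(*(b-a)[1::-1])))
m=180; best=None
for k in range(6):
    ps=m-90+60*k; pf=ps+YAW-m
    ps=(ps+180)%360-180;pf=(pf+180)%360-180
    q1=robot.ik([.442,-.001,.106],down(ps));q2=robot.ik([*PADS['green'],.106],down(pf))
    print(k,ps,pf,None if q1 is None else q1[5].round(),None if q2 is None else q2[5].round())
E
```

```text
-177.1000154418088
0 90 -90.8 73.0 -112.0
1 150 -30.80000000000001 13.0 -172.0
2 -150 29.19999999999999 -47.0 128.0
3 -90 89.19999999999999 -107.0 68.0
4 -30 149.2 -167.0 8.0
5 30 -150.8 133.0 -52.0
```

Run:
```python
from h import *
w=pick_top((.4420,-.0012),91); print('w',w,robot.observe()['tool_pos'])
h=place_top(PADS['green'],-90.8); print(h,robot.observe()['time'])
shot('c'); x,y=PADS['green']; zoom('c',[(x,y,.03),(.4357,-.195,.04),(.49,-.35,.02)])
```

```text
w 0.03506855726461738 [ 0.44245286 -0.00131898  0.10695717]
held 0.035012579372561345
True 10.3333
```

View pics/c_top.png

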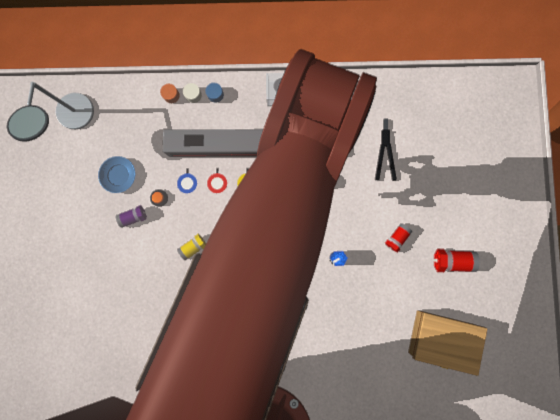

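View pics/c_z.png

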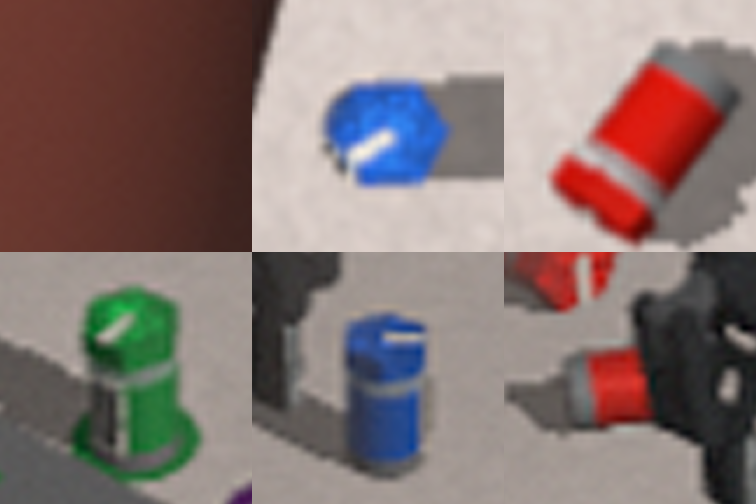

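The green vial stands on its pad with its label facing the scanner (scene view). Blue is next.

Run:
```python
from h import *
a=onplane('top',339.2,257.8,.066);b=onplane('top',333.1,261.4,.066);m=np.degrees(np.arctan2(*(b-a)[1::-1]));print(m)
m=120;best=[]
for k in range(6):
    ps=(m-90+60*k+180)%360-180; pf=(ps+YAW-m+180)%360-180
    q1=robot.ik([.4367,-.1948,.106],down(ps));q2=robot.ik([*PADS['blue'],.106],down(pf))
    if q1 is None or q2 is None: continue
    best.append((abs(q1[5]-q2[5])+ (50 if abs((pf%180)-90)>20 else 0),ps,pf))
best.sort();print(best[:3]); _,ps,pf=best[0]
w=pick_top((.4367,-.1948),ps); print('w',w)
h=place_top(PADS['blue'],pf); print(h)
robot.move_pose([.45,-.2,.3],down(0))
print(robot.observe()['time'])
shot('d'); x,y=PADS['green'];x2,y2=PADS['blue']; zoom('d',[(x,y,.03),(x2,y2,.03),(.49,-.35,.02)])
```

```text
119.37310778241446
[(np.float64(166.5131544219842), -150, 89.19999999999999), (np.float64(193.4868455780158), 30, -90.8), (np.float64(216.5131544219842), 150, 29.19999999999999)]
w 0.03534339194538414
held 0.03531852047187787
True
20.6167
```

View pics/d_top.png

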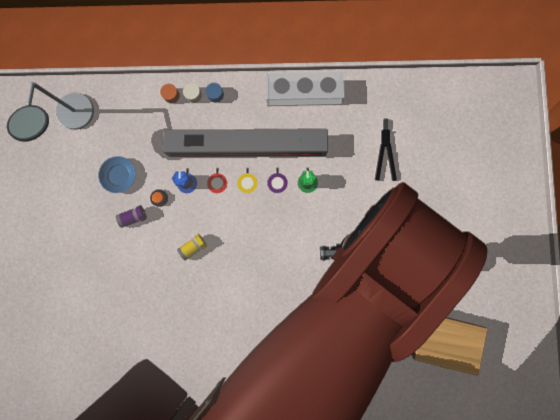

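View pics/d_z.png

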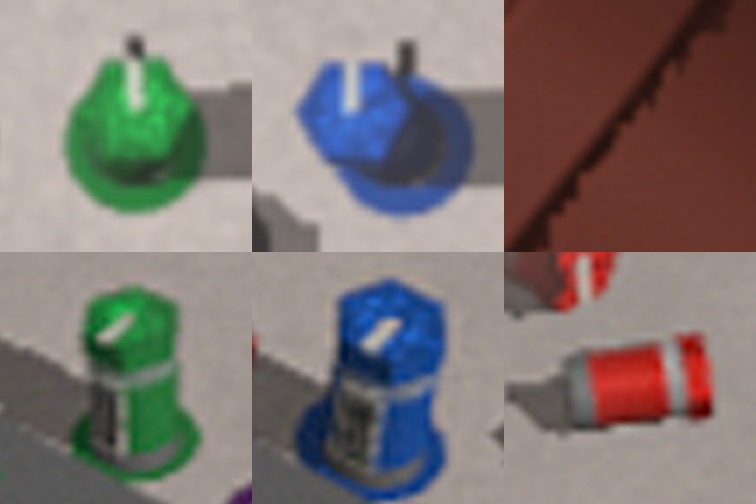

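Green and blue stand on their pads with their lines pointing at the ticks. Now I'll compute their centring numerically.

```bash
cat >> h.py <<'E'
def capmeas(I,col,P,r=16):
    """top view: white line on cap near P; returns cap centre est from hull of cap (z=.066) and mark dir"""
    u,v=proj('top',(P[0],P[1],.066)); s=10
    C=crop(I,round(u),round(v),r,s); h=cv2.cvtColor(C,cv2.COLOR_BGR2HSV)
    w=((h[...,1]<110)&(h[...,2]>150)).astype(np.uint8)
    du=np.indices(w.shape)[::-1]-r*s
    w[(np.hypot(du[0]-(u-round(u))*s,du[1]-(v-round(v))*s)>8.5*s)]=0
    n,l,st,c=cv2.connectedComponentsWithStats(w)
    if n<2: return None
    i=1+np.argmax(st[1:,4]); pts=np.argwhere(l==i)[:,::-1].astype(np.float32)
    box=cv2.minAreaRect(pts); bp=cv2.boxPoints(box)
    e=sorted([(np.linalg.norm(bp[k]-bp[(k+1)%4]),(bp[k]+bp[(k+1)%4])/2) for k in range(4)],key=lambda t:t[0])[:2]
    ends=[onplane('top',*(p/s+np.array([round(u)-r,round(v)-r])-.5*(1-1/s)),.066) for _,p in e]
    return st[i,4],ends
E
python3 - <<'E'
from h import *
I=cv2.imread('pics/d_top.png')
for c in('green','blue'):
    n,(a,b)=capmeas(I,c,PADS[c]); 
    if a[0]>b[0]: a,b=b,a
    print(c,n,a.round(4),b.round(4),np.linalg.norm(b-a).round(4),np.degrees(np.arctan2(*(b-a)[1::-1])),PADS[c])
S=cv2.imread('pics/d_scene.png')
for n,II,cs in(('top',I,('red','yellow','purple')),('scene',S,('red','yellow','purple'))):
  for c in cs:
    for a,cc,b,m in blobs(II,c,50):
        X=onplane(n,*cc,0)
        if .6<X[0]<.67 and -.2<X[1]<.25: print(n,c,X.round(4))
E
```

```text
green 3266 [ 0.6452 -0.126   0.066 ] [ 0.6493 -0.1022  0.066 ] 0.0242 80.39824710854352 (0.6352, -0.1226)
blue 5124 [0.6242 0.2142 0.066 ] [0.6639 0.1988 0.066 ] 0.0426 -21.18028757076964 (0.6393, 0.1969)
top red [0.6367 0.1151 0.    ]
top yellow [0.6362 0.0358 0.    ]
top purple [ 0.6361 -0.0446  0.    ]
scene red [0.6383 0.1181 0.    ]
scene yellow [0.6374 0.0381 0.    ]
scene purple [ 0.6367 -0.0408 -0.    ]
```

```bash
cat >> h.py <<'E'
def capcentre(I,col,P,dz=.066):
    """centre of cap colour hull in top view, using hue mask with bright top face"""
    for a,cc,b,m in []: pass
def zpx(n,P,zx,zy,r=18,s=7):
    u,v=proj(n,P); return int(u)-r+(zx)/s, int(v)-r+(zy)/s
E
python3 - <<'E'
from h import *
for c,base,tip in(('green',(137,107),(134,60)),('blue',(101.5,112),(99,61))):
    P=(*PADS[c],.03)
    a=onplane('top',*zpx('top',P,*base),.066);b=onplane('top',*zpx('top',P,*tip),.066)
    print(c,a.round(4),b.round(4),np.degrees(np.arctan2(*(b-a)[1::-1])).round(1),PADS[c])
for c,base in(('green',(136,452-10)),('blue',(371-252,420))):pass
for c,ctr in(('green',(130,310)),('blue',(388-252,318))):
    P=(*PADS[c],.03); print(c,'scene cap top',onplane('scene',*zpx('scene',P,ctr[0],ctr[1]-252),.066).round(4))
E
```

```text
green [ 0.636  -0.1228  0.066 ] [ 0.653  -0.1221  0.066 ] 2.4 (0.6352, -0.1226)
blue [0.64   0.1973 0.066 ] [0.6585 0.1983 0.066 ] 3.3 (0.6393, 0.1969)
green scene cap top [ 0.6345 -0.1226  0.066 ]
blue scene cap top [0.6427 0.198  0.066 ]
```

Run:
```python
from h import *
D=dict(red=((224.6,172.1),(234.4,170.3)),yellow=((375.7,234.3),(363.3,233.8)),purple=((418.7,279.2),(404.8,275.5)))
for c,(b,k) in D.items():
    B=onplane('scene',*b,.025);K=onplane('scene',*k,.025);d=K-B
    print(c,B.round(4),K.round(4),np.linalg.norm(d).round(4),np.degrees(np.arctan2(d[1],d[0])).round(1))
# ik check red
B=(.490,-.356)
for hd in(-39.2,):
  for a in(25,30,35,40):
    for z in(.018,.1): 
      P,r=tcp_tilt([*B,z],hd,a,.008); print(a,z,robot.ik(list(P),list(r)) is not None)
x,y=PADS['red']
for a in(50,55,60,65):
  for hd in(-60,-45,-30,30,45,60):
    f=[]
    for z in(.028,.1):
      for fl in(0,1):
        P,r=tcp_tilt([x,y,z],YAW+hd,a,.008,fl); q=robot.ik(list(P),list(r)); f.append(q is not None)
    print(a,hd,f)
```

```text
red [ 0.4997 -0.3455  0.025 ] [ 0.4721 -0.3271  0.025 ] 0.0331 146.2
yellow [0.4743 0.1884 0.025 ] [0.493  0.1607 0.025 ] 0.0334 -56.0
purple [0.5581 0.3459 0.025 ] [0.5672 0.3142 0.025 ] 0.033 -73.8
25 0.018 True
25 0.1 True
30 0.018 True
30 0.1 True
35 0.018 True
35 0.1 True
40 0.018 False
40 0.1 True
50 -60 [True, True, True, True]
50 -45 [True, True, True, True]
50 -30 [True, True, True, True]
50 30 [True, True, True, True]
50 45 [True, True, True, True]
50 60 [True, True, True, True]
55 -60 [True, True, True, True]
55 -45 [True, True, True, True]
55 -30 [True, True, True, True]
55 30 [False, False, False, False]
55 45 [True, True, True, True]
55 60 [True, True, True, True]
60 -60 [True, True, True, True]
60 -45 [True, True, True, True]
60 -30 [True, True, True, True]
60 30 [False, False, False, False]
60 45 [True, True, True, True]
60 60 [True, True, True, True]
65 -60 [True, True, True, True]
65 -45 [True, True, True, True]
65 -30 [True, True, True, True]
65 30 [False, False, False, False]
65 45 [True, True, True, True]
65 60 [True, True, True, True]
```

Run:
```python
from h import *
DT=dict(red=((400.3,234.9),(392.2,245.5)),yellow=((188.8,248.6),(199.6,240.9)),purple=((126.3,215.7),(138.2,211.6)))
D=dict(red=((224.6,172.1),(234.4,170.3)),yellow=((375.7,234.3),(363.3,233.8)),purple=((418.7,279.2),(404.8,275.5)))
for n,d_ in(('top',DT),('scene',D)):
  for c,(b,k) in d_.items():
    B=onplane(n,*b,.018);K=onplane(n,*k,.018);d=K-B
    print(n,c,B.round(4),K.round(4),np.linalg.norm(d).round(4),np.degrees(np.arctan2(d[1],d[0])).round(1))
```

```text
top red [ 0.4908 -0.359   0.018 ] [ 0.464  -0.3372  0.018 ] 0.0345 140.8
top yellow [0.4643 0.1844 0.018 ] [0.4836 0.1566 0.018 ] 0.0338 -55.2
top purple [0.552 0.348 0.018] [0.5622 0.3172 0.018 ] 0.0325 -71.8
scene red [ 0.4922 -0.3531  0.018 ] [ 0.4644 -0.3345  0.018 ] 0.0334 146.2
scene yellow [0.4667 0.1856 0.018 ] [0.4855 0.1577 0.018 ] 0.0337 -56.0
scene purple [0.5511 0.3446 0.018 ] [0.5604 0.3126 0.018 ] 0.0333 -73.8
```

```bash
cat >> h.py <<'E'
def pick_lying(g,u,a,flip,z=.018,back=.008,op=.07):
    robot.set_gripper(op)
    P,r=tcp_tilt([*g,z+.12],u+180,a,back,flip); robot.move_pose(list(P),list(r))
    P,r=tcp_tilt([*g,z],u+180,a,back,flip)
    hit=robot.line_to(list(P),vel=.1,guard=15); print('hit',hit,robot.observe()['tool_pos']-P)
    robot.set_gripper(0); print('w',robot.observe()['gripper_width'])
    P,r=tcp_tilt([*g,z+.14],u+180,a,back,flip); robot.line_to(list(P),vel=.12)
def stand(g,hd,a,flip,s=.027,back=.008,op=.06):
    P,r=tcp_tilt([*g,.15],hd,a,back,flip); robot.move_pose(list(P),list(r))
    print('held',robot.observe()['gripper_width'])
    P,r=tcp_tilt([*g,s+.012],hd,a,back,flip); robot.line_to(list(P),vel=.12)
    P,r=tcp_tilt([*g,s-.006],hd,a,back,flip); hit=robot.line_to(list(P),vel=.03,guard=6)
    P0=robot.observe()['tool_pos']; print('stand hit',hit,'dz',(P0-P)[2]-.006)
    robot.set_gripper(op); _,z=tilt(hd,a,flip)
    robot.line_to(list(P0-z*.09),vel=.12)
E
python3 - <<'E'
from h import *
P0=(.50,-.03)
for a in(45,50,58):
  for hd in range(-180,180,30):
    f=[]
    for z in(.025,.15):
      for fl in(0,1):
        P,r=tcp_tilt([*P0,z],hd,a,.008,fl); q=robot.ik(list(P),list(r)); f.append(None if q is None else q.round())
    P,r=tcp_tilt([*P0,.025],hd,a,.098,0);ok=robot.ik(list(P),list(r)) is not None
    if all(x is not None for x in f) and ok: print(a,hd,f[0],f[1][5])
for c,g,u,a in(('red',(.4915,-.356),142.5,32),('yellow',(.466,.185),-55.5,45),('purple',(.552,.3465),-72.6,45)):
  for z in(.018,.16):
   for fl in(0,1):
    P,r=tcp_tilt([*g,z],u+180,a,.008,fl); q=robot.ik(list(P),list(r)); print(c,z,None if q is None else q.round())
E
```

```text
45 -150 [ -5.  46.  21. 104. -24. 154.] -26.0
45 -120 [  2.  31.   1.  88. -37. 131.] -49.0
45 -90 [  5.   7. -26.  62. -45.  98.] -82.0
45 -60 [  3. -27. -57.  35. -39.  54.] -126.0
45 60 [ -45.   -4.  -37.   71.   43. -110.] 70.0
45 90 [ -39.   22.  -11.   89.   33. -139.] 41.0
45 120 [ -31.   39.   10.  103.   20. -158.] 22.0
50 -120 [  3.  36.   6.  93. -40. 136.] -44.0
50 -90 [  7.  11. -24.  64. -49. 101.] -79.0
50 -60 [  5. -26. -59.  30. -44.  54.] -126.0
50 60 [ -47.    1.  -36.   73.   47. -115.] 65.0
50 90 [ -40.   27.   -8.   93.   36. -143.] 37.0
50 120 [ -32.   44.   15.  107.   21. -161.] 19.0
58 -120 [  5.  45.  14. 101. -44. 143.] -37.0
58 -90 [ 10.  18. -20.  67. -57. 108.] -72.0
58 -60 [  8. -23. -61.  21. -52.  53.] -127.0
58 60 [ -50.    9.  -32.   77.   53. -124.] 56.0
58 90 [ -42.   35.   -2.  100.   39. -150.] 30.0
red 0.018 [-52. -26. -54.  31.   8. -12.]
red 0.018 [-52. -26. -54.  31.   8. 168.]
red 0.16 [-52. -34. -44.  49.   8. -12.]
red 0.16 [-52. -34. -44.  49.   8. 168.]
yellow 0.018 [ -11.   28.   -4.   93.   29. -146.]
yellow 0.018 [-11.  28.  -4.  93.  29.  34.]
yellow 0.16 [ -11.   20.    1.  107.   29. -146.]
yellow 0.16 [-11.  20.   1. 107.  29.  34.]
purple 0.018 [   2.   27.   -3.   75.   43. -112.]
purple 0.018 [ 2. 27. -3. 75. 43. 68.]
purple 0.16 [   2.   20.    3.   89.   43. -112.]
purple 0.16 [ 2. 20.  3. 89. 43. 68.]
```

Run:
```python
from h import *
pick_lying((.4915,-.356),142.5,32,0)
shot('e0')
stand((.50,-.03),60,58,0)
robot.move_pose([.35,-.45,.3],down(0)); print(robot.observe()['time'])
shot('e'); zoom('e',[(.5,-.03,.04)])
```

```text
hit False [ 0.00035994 -0.00040486  0.00091235]
w 0.034152793490154446
held 0.03424945463377117
stand hit True dz 0.005949368444341295
34.4833
```

View pics/e_z.png

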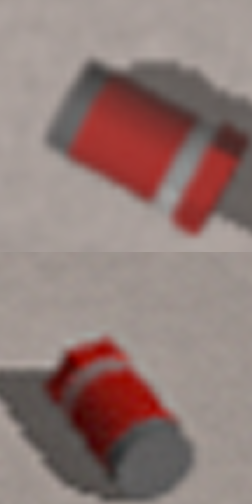

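View pics/e_top.png

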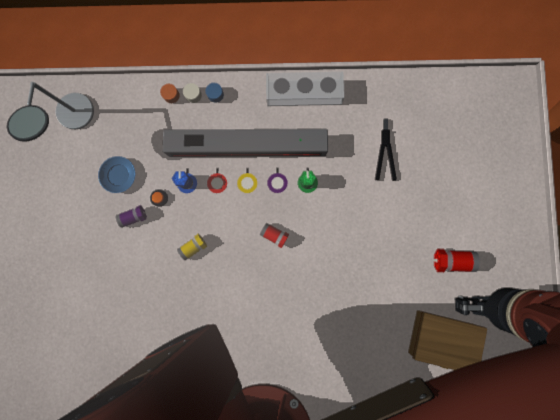

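The red vial toppled when I stood it up; contact came 6 mm early. I'll look at how it was held.

Run:
```python
from h import *
zoom('e0',[(.4915,-.356,.16)],r=32,s=8)
```

```text
(no output)
```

View pics/e0_z.png

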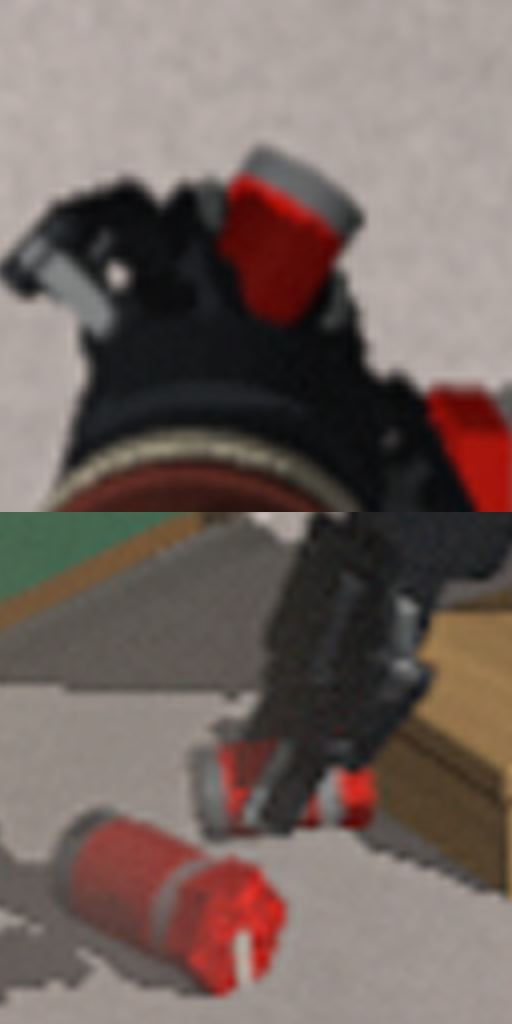

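```bash
cat >> h.py <<'E'
def lying(name,col,near,rad=.06):
    out={}
    for n in("top","scene"):
        I=cv2.imread(f'pics/{name}_{n}.png'); L=[]
        for a,cc,b,m in blobs(I,col,25):
            X=onplane(n,*cc,.018)
            if np.hypot(*(X[:2]-near))<rad: L.append((a,X))
        L.sort(key=lambda t:-t[0]); out[n]=L
        if len(L)>=2:
            B,K=L[0][1],L[1][1];d=K-B
            print(n,[l[0] for l in L],B.round(4),K.round(4),np.linalg.norm(d).round(4),np.degrees(np.arctan2(d[1],d[0])).round(1))
        else: print(n,L)
E
python3 - <<'E'
from h import *
lying('e','red',(.5,-.03));lying('e','yellow',(.466,.185));lying('e','purple',(.552,.347))
E
```

```text
top [np.int32(186), np.int32(70)] [ 0.4991 -0.0289  0.018 ] [ 0.4823 -0.0581  0.018 ] 0.0337 -120.0
scene [(np.int32(152), array([ 0.4905204 , -0.04745074,  0.018     ]))]
top [np.int32(187), np.int32(79)] [0.4643 0.1844 0.018 ] [0.4835 0.1566 0.018 ] 0.0337 -55.3
scene [np.int32(176), np.int32(78)] [0.4668 0.1857 0.018 ] [0.4854 0.1577 0.018 ] 0.0336 -56.5
top [np.int32(85), np.int32(28)] [0.5521 0.3486 0.018 ] [0.5621 0.3173 0.018 ] 0.0328 -72.4
scene [np.int32(198), np.int32(69)] [0.5509 0.3446 0.018 ] [0.5607 0.3127 0.018 ] 0.0334 -73.0
```

Run:
```python
from h import *
pick_lying((.4998,-.028),-120,45,0)
shot('f0')
g,hd,a,fl=(.50,-.03),60,45,0
P,r=tcp_tilt([*g,.15],hd,a,.008,fl); robot.move_pose(list(P),list(r)); shot('f1')
print(robot.observe()['gripper_width'],robot.observe()['tool_pos']-P)
P,r=tcp_tilt([*g,.042],hd,a,.008,fl); print(robot.line_to(list(P),vel=.08,guard=12))
shot('f2'); print(robot.observe()['tool_pos']-P,robot.observe()['ft_force'])
zoom('f0',[(.5,-.03,.158)],r=32,s=6);zoom('f1',[(.5,-.03,.15)],r=32,s=6);zoom('f2',[(.5,-.03,.04)],r=32,s=6)
cv2.imwrite('pics/f.png',np.hstack([cv2.imread(f'pics/f{i}_z.png')[:, 60:324] for i in range(3)])[:600*2])
```

```text
hit False [ 0.00032894 -0.00029821  0.00057554]
w 0.03444520993181272
0.034121478517362615 [-1.06597236e-04  3.39518329e-05 -2.57440020e-04]
False
[ 0.00019885 -0.00019754  0.0003931 ] [ 1.48013812  0.07014242 -1.14248195]
```

View pics/f.png

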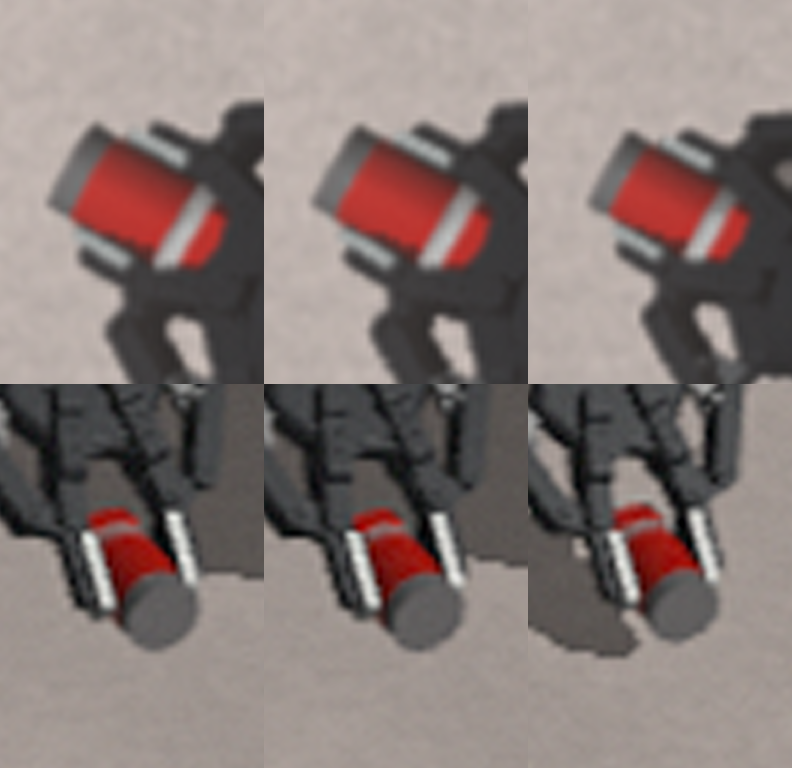

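My sign was wrong: the stand-up pose has to use the opposite jaw sense, so the vial was never turned upright. It's still held, so I'll fix that and stand it up.

Run:
```python
from h import *
g,hd,a,fl=(.50,-.03),60,45,0
P,r=tcp_tilt([*g,.17],hd,a,.008,fl); robot.line_to(list(P),vel=.12)
stand(g,60,45,1,s=.029)
robot.move_pose([.35,-.45,.3],down(0)); print(robot.observe()['time'])
shot('g'); zoom('g',[(.5,-.03,.04)])
```

```text
held 0.03387501403215125
stand hit True dz -0.002500826136418383
51.45
```

View pics/g_z.png

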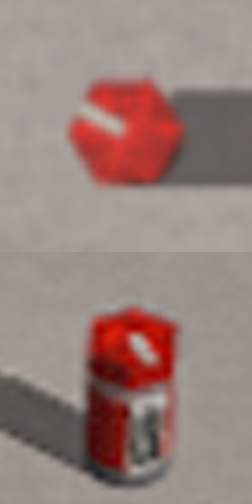

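View pics/g_top.png

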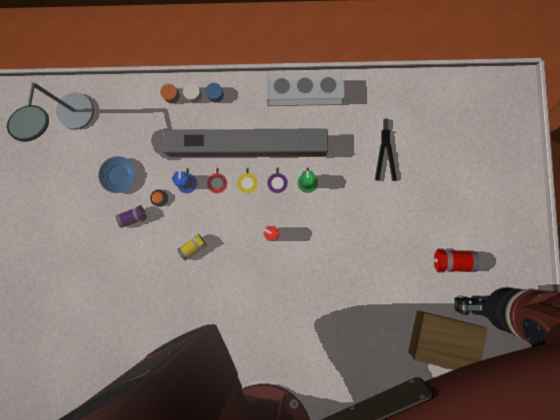

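The red vial stands at top-view (272,233), with its line at about 60°.

```bash
cat >> h.py <<'E'
def topmove(src,m,col,dst=None):
    dst=dst or PADS[col]; best=[]
    for k in range(6):
        ps=(m-90+60*k+180)%360-180; pf=(ps+YAW-m+180)%360-180
        q1=robot.ik([*src,.106],down(ps));q2=robot.ik([*dst,.106],down(pf))
        if q1 is None or q2 is None: continue
        best.append((abs(q1[5]-q2[5])+(80 if abs((pf%180)-90)>20 else 0),ps,pf))
    best.sort(); _,ps,pf=best[0]; print(best[0])
    w=pick_top(src,ps); print('w',w)
    print('placed',place_top(dst,pf),robot.observe()['time'])
E
python3 - <<'E'
from h import *
P=(.5,-.03,.04)
a=onplane('top',*zpx('top',P,124,129),.066);b=onplane('top',*zpx('top',P,80,104),.066)
print(a.round(4),np.degrees(np.arctan2(*(b-a)[1::-1])))
topmove((a[0],a[1]),60,'red')
# then yellow
pick_lying((.466,.185),-55.5,45,0)
stand((.50,-.03),60,45,1,s=.027)
robot.move_pose([.35,-.45,.3],down(0)); print(robot.observe()['time'])
shot('i'); zoom('i',[(.5,-.03,.04),(*PADS['red'],.04)])
E
```

```text
[ 0.5003 -0.0294  0.066 ] 59.55435311559644
(np.float64(78.03270590842324), -30, -90.8)
w 0.03493789537526559
held 0.03504423524413723
placed True 62.1
hit False [ 4.33831358e-04 -6.13086757e-05  6.04976286e-04]
w 0.03403687622318471
held 0.034764101621333934
stand hit True dz -0.0013295802116843006
73.825
```

View pics/i_z.png

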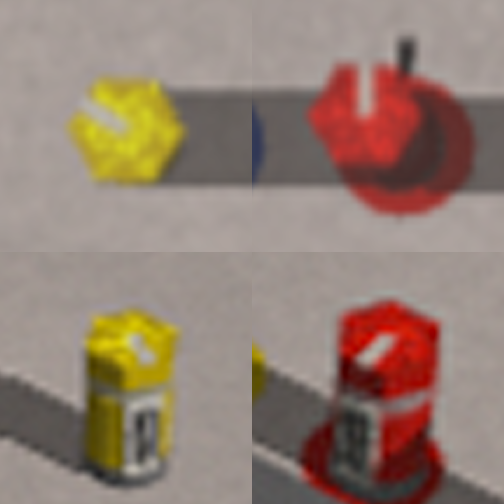

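View pics/i_top.png

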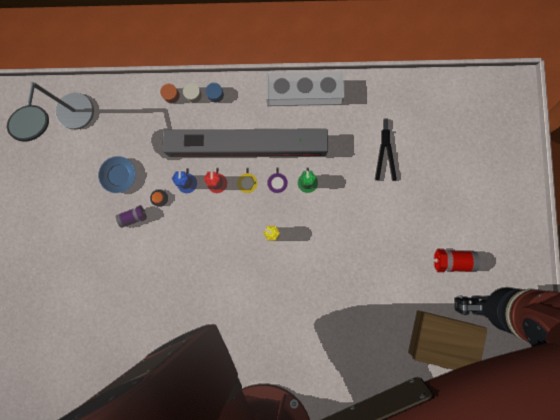

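Red is centred and faces its tick, and yellow is standing. Before picking purple I'll check clearances around the button and saucer.

Run:
```python
from h import *
P=(.5,-.03,.04)
a=onplane('top',*zpx('top',P,125,129),.066);print(a.round(4))
topmove((a[0],a[1]),60,'yellow')
robot.move_pose([.4,.0,.3],down(0))
shot('j')
lying('j','purple',(.552,.347))
I=cv2.imread('pics/j_top.png')
print('saucer',onplane('top',117.5,175.5,.018).round(3),onplane('top',136,175.5,.018).round(3))
for z in(.0,.02,.025,.03):
    print(z,onplane('top',157,197,z).round(4),onplane('scene',381.5,278.5,z).round(4))
for z in(.15,.018):
    Q,r=tcp_tilt([.552,.3465,z],-72.6+180,32,.008,0);print(robot.ik(list(Q),list(r)))
```

```text
[ 0.5003 -0.0297  0.066 ]
(np.float64(70.79222963793393), -30, -90.8)
w 0.03532408178610785
held 0.035277050765649534
placed True 84.3583
top [np.int32(85), np.int32(27)] [0.5522 0.3485 0.018 ] [0.5623 0.3172 0.018 ] 0.0329 -72.1
scene [np.int32(198), np.int32(68)] [0.5509 0.3446 0.018 ] [0.5603 0.3125 0.018 ] 0.0334 -73.7
saucer [0.658 0.374 0.018] [0.657 0.325 0.018]
0.0 [0.602  0.2744 0.    ] [0.5877 0.2664 0.    ]
0.02 [0.5993 0.268  0.02  ] [0.6062 0.2722 0.02  ]
0.025 [0.5987 0.2663 0.025 ] [0.6108 0.2736 0.025 ]
0.03 [0.598  0.2647 0.03  ] [0.6154 0.275  0.03  ]
[   6.48843319   15.06551485    1.39928687   83.07959163   31.35496676
 -102.80688827]
[   6.48843319   21.0628276    -5.6620193    70.02097271   31.35496676
 -102.80688827]
```

View pics/j_top.png

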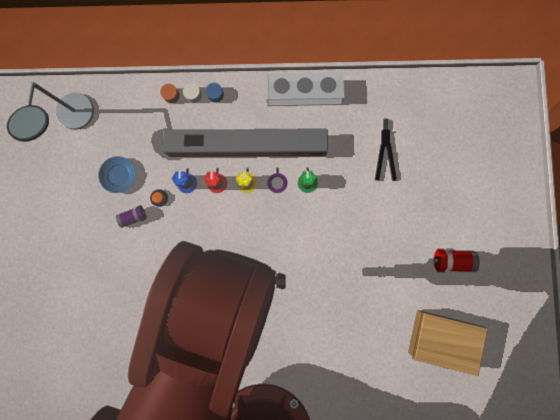

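Run:
```python
from h import *
pick_lying((.552,.3465),-72.6,32,0,op=.055)
stand((.50,-.03),60,58,1,s=.027)
robot.move_pose([.35,-.45,.3],down(0)); print(robot.observe()['time'])
shot('k'); zoom('k',[(.5,-.03,.04),(*PADS['yellow'],.04)])
```

```text
hit False [0.00050268 0.00010067 0.00083937]
w 0.034035514715454046
held 0.03439034449326827
stand hit True dz -0.0019469761241295448
101.8917
```

View pics/k_z.png

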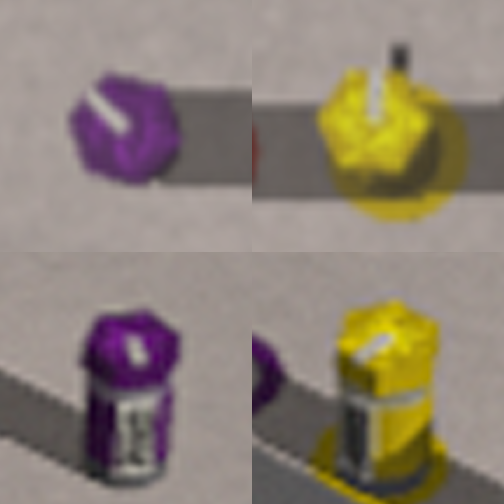

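View pics/k_top.png

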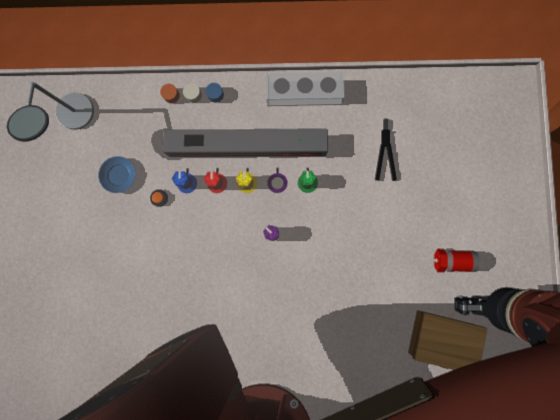

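Run:
```python
from h import *
P=(.5,-.03,.04)
a=onplane('top',*zpx('top',P,124,129),.066);b=onplane('top',*zpx('top',P,90,90),.066)
m=np.degrees(np.arctan2(*(b-a)[1::-1]));print(a.round(4),m)
topmove((a[0],a[1]),m,'purple')
robot.move_pose([.35,-.45,.3],down(0)); print(robot.observe()['time'])
shot('l'); zoom('l',[(*PADS[c],.04) for c in('blue','red','yellow')],out='l1');zoom('l',[(*PADS[c],.04) for c in('purple','green')],out='l2')
```

```text
[ 0.5003 -0.0294  0.066 ] 40.32283571047527
(np.float64(43.872930624291186), np.float64(130.32283571047526), np.float64(89.19999999999999))
w 0.03552959815221064
held 0.03561929179879349
placed True 109.625
111.4583
```

View pics/l1_z.png

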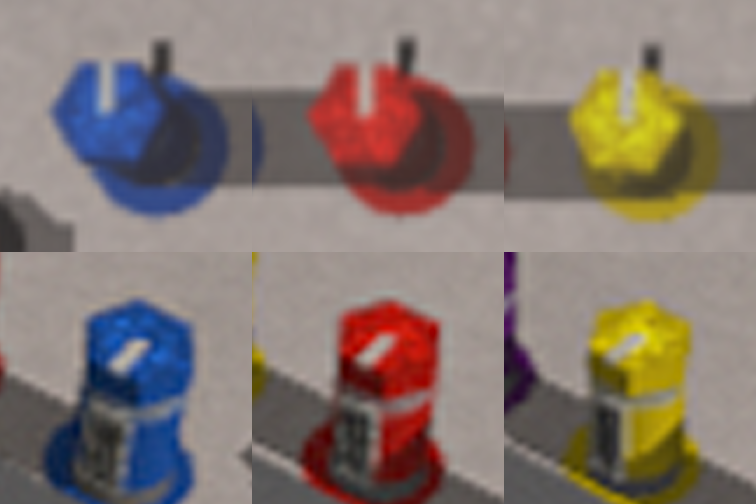

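View pics/l2_z.png

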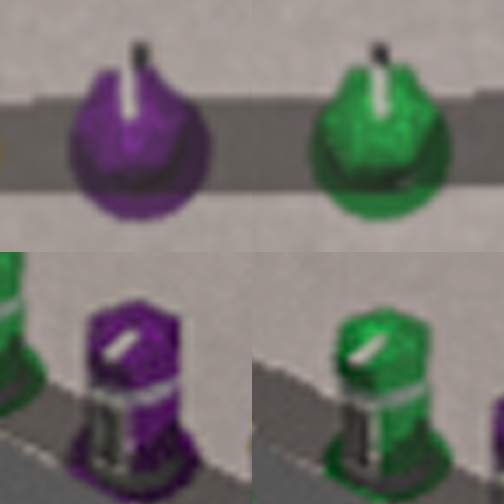

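View pics/l_top.png

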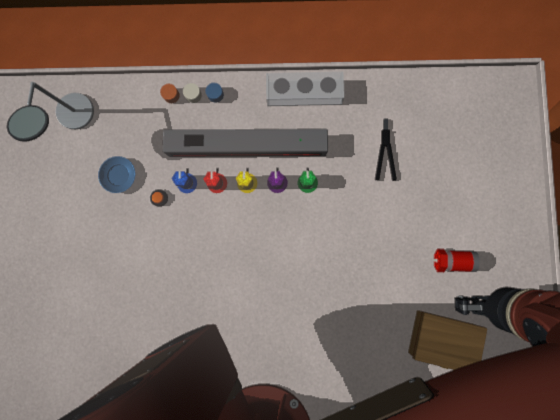

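Run:
```python
from h import *
for c,a,b in(('blue',(107,112),(107,62)),('red',(114,115),(113,66)),('yellow',(124,121),(124,70)),('purple',(132,117),(126,68)),('green',(131,114),(125,67))):
    P=(*PADS[c],.04)
    A=onplane('top',*zpx('top',P,*a),.066);B=onplane('top',*zpx('top',P,*b),.066)
    print(c,A.round(4)[:2],PADS[c],np.degrees(np.arctan2(*(B-A)[1::-1])).round(1))
# ring circle fits: outer ring edge in zoomed image (top)
for n in('top','scene'):
  I=cv2.imread(f'pics/a_{n}.png')
  for c in PADS:
    for ar,cc,b,m in blobs(I,c,50):
        X=onplane(n,*cc,0)
        if np.hypot(*(X[:2]-PADS[c]))<.01:
            cn=max(cv2.findContours(m.astype(np.uint8),0,1)[0],key=len); e=cv2.fitEllipse(cn)
            print(n,c,onplane(n,*e[0],0).round(4)[:2])
    # foot: projected bottom circle check
```

```text
blue [0.64   0.1978] (0.6393, 0.1969) 0.5
red [0.6375 0.1175] (0.6379, 0.1172) 1.3
yellow [0.6364 0.0364] (0.6369, 0.037) -0.3
purple [ 0.6363 -0.0438] (0.636, -0.043) 6.1
green [ 0.636  -0.1232] (0.6352, -0.1226) 6.0
top blue [0.6383 0.1955]
top red [0.6372 0.1159]
top yellow [0.6363 0.0359]
top purple [ 0.6352 -0.0447]
top green [ 0.6339 -0.1245]
scene blue [0.6404 0.1983]
scene red [0.6387 0.118 ]
scene yellow [0.6376 0.0379]
scene purple [ 0.6372 -0.0413]
scene green [ 0.6363 -0.1208]
```

Run:
```python
from h import *
for c in PADS:
    for n in('top','scene'):
        for nm in ('l','d'):
            I=cv2.imread(f'pics/{nm}_{n}.png').astype(float)
            u,v=proj(n,(PADS[c][0]+.009,PADS[c][1],.066))
            yy,xx=np.indices(I.shape[:2]); near=np.hypot(xx-u,yy-v)<(7 if n=='top' else 5.5)
            w=I.min(2)*near   # whiteness = min channel; caps have low min channel
            cap=np.percentile(I.min(2)[near],40); w=np.clip(w-cap-30,0,None)
            # keep points within cap circle
            pts=[];ws=[]
            for y,x in np.argwhere(w>0):
                X=onplane(n,x,y,.066)[:2]-PADS[c]
                if np.hypot(*X)<.0165 and abs(X[1])<.007 : pts.append(X);ws.append(w[y,x])
            if len(pts)<4: continue
            pts=np.array(pts);ws=np.array(ws); k=np.polyfit(pts[:,0],pts[:,1],1,w=np.sqrt(ws))
            print(c,n,nm,len(pts),'ang',np.degrees(np.arctan(k[0])).round(1),'off',(k[1]*1000).round(1))
```

```text
blue top l 20 ang -1.6 off 1.5
blue top d 20 ang -1.7 off 1.6
blue scene l 16 ang -1.8 off 3.4
blue scene d 16 ang -1.9 off 3.4
red top l 23 ang -0.1 off 0.7
red top d 14 ang -39.1 off 12.7
red scene l 14 ang -1.1 off 2.7
yellow top l 24 ang -3.0 off 0.1
yellow top d 24 ang 7.5 off -1.7
yellow scene l 15 ang -6.5 off 3.2
purple top l 22 ang 2.9 off 0.2
purple top d 29 ang 6.2 off -0.2
purple scene l 13 ang 3.3 off 2.0
green top l 21 ang 2.4 off 0.3
green top d 22 ang 2.3 off 0.3
green scene l 11 ang -0.9 off 2.8
green scene d 11 ang -0.3 off 2.6
```

All five stand on their pads to within about 2–3 mm and a few degrees. Now the button: the two views' rays meet at about (0.6005, 0.270, 0.014).

Run:
```python
from h import *
robot.set_gripper(0)
x,y=.6005,.270; tr=robot.tip_reach
robot.move_pose([x,y,.22],down(0))
robot.line_to([x,y,tr+.035],vel=.12)
robot.pause(.3); f0=robot.observe()['ft_force']
for z in np.arange(.03,.001,-.001):
    robot.line_to([x,y,tr+z],vel=.03); o=robot.observe(); f=o['ft_force']-f0
    print(round(z,3),(o['tool_pos'][2]-tr).round(4),f.round(1))
    if f[2]>14: break
shot('m')
robot.line_to([x,y,.22],vel=.1)
robot.move_pose([.35,-.45,.3],down(0)); print(robot.observe()['time'])
shot('n'); zoom('m',[(x,y,.02)]);
```

```text
0.03 0.0295 [ 0.2  0.6 -0.2]
0.029 0.029 [ 0.3  2.1 -0.1]
0.028 0.0279 [-0.2  0.8 -0.6]
0.027 0.0269 [-0.3  1.9  0.1]
0.026 0.0259 [-0.6  1.9 -0.3]
0.025 0.0249 [ 0.1  0.3 -0.5]
0.024 0.0239 [0.8 0.9 0.5]
0.023 0.0229 [-0.3  2.1 -0.1]
0.022 0.0222 [0.1 1.4 0.3]
0.021 0.0211 [0.1 0.7 2.3]
0.02 0.0201 [-0.3  0.6  2.5]
0.019 0.0191 [0.5 0.5 4.3]
0.018 0.0181 [1.2 1.5 4.1]
0.017 0.0171 [0.9 0.5 4.6]
0.016 0.0161 [1.5 0.8 4.4]
0.015 0.016 [-1.8  0.6 11.8]
0.014 0.0159 [-4.7 -1.3 18.3]
127.575
```

View pics/m_z.png

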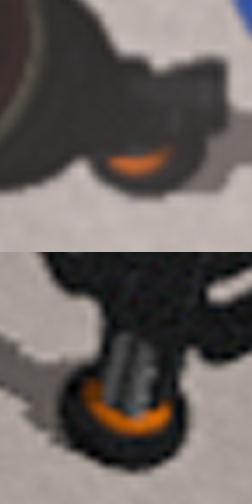

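View pics/n_scene.png

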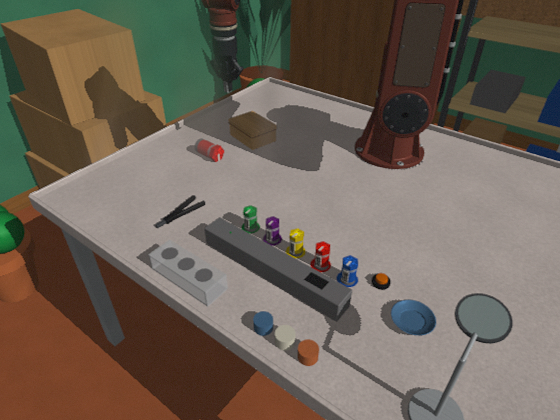

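View pics/n_top.png

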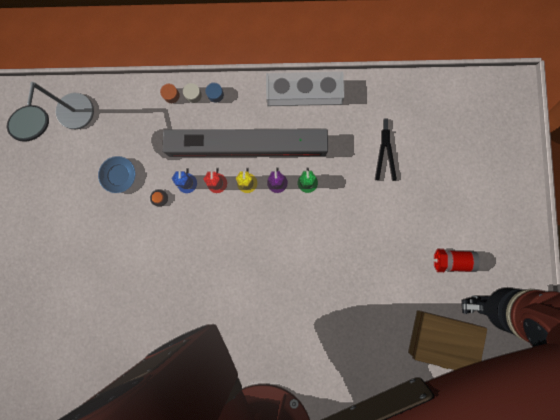

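The button bottomed after its full 6 mm at about 5 N and was let go. Both views show the vials, saucer and crimper unmoved, so I'm handing in.

Run:
```python
from h import *
a=cv2.imread('pics/l_top.png').astype(int);b=cv2.imread('pics/n_top.png').astype(int)
print((abs(a-b).max(2)[165:200,165:325]>60).sum())
robot.job_done(); print(robot.observe()['time'])
```

```text
0
the job is handed in; nothing more can be done
the job is handed in; nothing more can be done
```

I stood all five vials upright on their own pads with labels facing the scanner, then pressed and released the scan button, and handed the job in at about 128 s. I left the large red look-alike where it was.

**One mishap on the way:** my first attempt to stand the red vial used the wrong jaw direction. It was set down still lying, so I picked it up again and stood it properly.

**Last checks:**
- **Position:** the two camera views put every vial within about 2–3 mm of its pad's middle, mostly 1–2 mm towards +y.
- **Label direction:** blue, red and green are within about 3° of straight at the scanner, and purple is about 4° off. Yellow is the worst: the two cameras disagree, giving 2° and 6° off. I left it rather than risk gripping it again.
- **Button:** it met the finger at about 22 mm height and gave about 5 N. It stopped after its full 6 mm of travel, and I then let it go.
- **Scene:** comparing pictures from before and after the press showed no change in the row of vials. The saucer and crimping tool look unmoved in both views, though I did not measure them.

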